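Clear the back groove of a cabinet side panel with a fingertip

TASK

Clear the groove of the white cabinet panel so that its back board can be fitted: run the fingertips along the groove from its closed end to its open end, just above the panel or brushing it lightly, and push the three stray dowels ahead of them until all have dropped off the open end into the blue tray. Only push the dowels, do not pinch them or pick them up, and do not press hard on the panel. Leave the tray, tape measure, spirit level and drill where they are.

Things in the scene. Friction and masses are not known exactly. Their poses are not given: they have to be found in the camera images.
- panel: white cabinet side panel, 240 (x) x 400 (y) x 18 mm, fixed, lying flat on two 38 mm battens; its upper face is 56 mm above the bench. Origin: on the bench under the panel's centre. The brown groove runs straight along the panel's own y, 14 mm wide and 5 mm deep, its centre line at x = +95 mm, 25 mm from the panel's far (+x) edge; closed at y = +165 mm, it runs out through the panel's end at y = -200 mm.
- groove_closed (a point): closed end of the groove: on its centre line, level with the panel's upper face. The nearest dowel begins at least 50 mm from here.
- groove_mid (a point): middle of the groove's length (between the two ends), on its centre line, level with the panel's upper face.
- groove_open (a point): open end of the groove, at the panel's end, 365 mm from the closed end: on its centre line, level with the panel's upper face. Beyond it the dowels drop into the tray.
- dowel1_center (a point): centre of a loose pale beech dowel, a plain round rod 12 mm in diameter and 40 mm long, 9 to 16 g, lying lengthwise in the groove (its y axis runs along it); its top stands 7 mm above the panel's face. The one nearest the closed end. Slides with almost no force.
- dowel2_center (a point): centre of a loose pale beech dowel, a plain round rod 12 mm in diameter and 40 mm long, 9 to 16 g, lying lengthwise in the groove (its y axis runs along it); its top stands 7 mm above the panel's face. The middle one. Slides with almost no force.
- dowel3_center (a point): centre of a loose pale beech dowel, a plain round rod 12 mm in diameter and 40 mm long, 9 to 16 g, lying lengthwise in the groove (its y axis runs along it); its top stands 7 mm above the panel's face. The one nearest the open end. Slides with almost no force.
- tray: open blue plastic tray, 130 (x) x 138 (y) x 30 mm, walls 4 mm, loose on the bench, below the groove's open end with 15 mm of it tucked under the overhanging panel. Origin: centre of its underside.
- tape: yellow and black tape measure, about 75 x 66 x 36 mm, lying loose on the panel 115 mm or more (centre) from the groove; to be left alone. Origin: centre of its underside.
- level: yellow spirit level, 600 mm long (its y) x 28 x 57 mm high, standing on its edge on the bench to the robot's right, pointing away from it; to be left alone. Origin: centre of its underside.
- drill: yellow and black cordless drill lying on its side on the bench to the robot's left, about 220 x 235 x 66 mm; to be left alone. Origin: on the bench at about its middle.

How it is judged:
By the outcome, as a careful person would: the job done as asked, in the order asked, and still so for the second after the job is handed in, with the robot touching nothing.
It also fails if it takes over 45 s, if anything falls off the work surface, if the arm or the gripper's body presses on something with over 40 N, if the wrist force passes 120 N, or if a joint passes its speed limit or range.

ROBOT

A 7-joint arm with a two-finger parallel gripper is mounted at the origin on the work surface. World frame = base frame: x ahead of the robot, y to its left, z up, the work surface at z = 0. Lengths are in m, angles in rad, forces in N, time in s.
With the tool pointing down it reaches from about 0.4 to 0.85 m from the base axis. Payload 4.5 kg.
Tool frame: the origin (TCP) lies at the very end of the fingers, on their centre line; the grasp point (between the pads) lies 19 mm behind it; z points along the fingers, y is the line along which they close (so a half turn about z gives the same grasp; the last joint's range is limited). The gripper opens to 88 mm and grips with 3 to 60 N. Pads are 18 mm wide; open, the fingers measure 123 mm over their backs; the gripper's body (75 mm by 187 mm) begins 45 mm behind the grasp point.
Start: joints at [1.319, 0.689, -0.195, 1.565, 0.157, 0.902, -0.215], TCP at [0.176, -0.6, 0.239] pointing down, gripper open.
Joint ranges: [-3.01, 3.01], [-0.46, 2.08], [-1.47, 1.51], [0.13, 2.56], [-1, 4.14], [0.04, 2.09], [-2.66, 2.66]. Speed limits (rad/s): [2.57, 2.57, 3.14, 3.14, 3.14, 3.14, 3.14].

INTERFACE

Orientations are given as a unit quaternion [x, y, z, w].
In Python, from plant import env, fingers, telemetry, eyes, job gives the robot as it stands. Calls block until the motion is done:
- env.movep(position, orientation): joint-space move of the TCP to a pose.
- env.line_to(position, ori=None, velocity=0.15): straight line of the TCP; ori=None keeps the orientation; velocity is the mean speed in m/s.
- env.move_joints(angles): joint-space move.
- fingers.move_gripper(opening): finger opening in m; the grip force is fixed at half the most; returns when the fingers have stopped.
- env.wait(seconds).
- env.inverse_kinematics(position, orientation): joint angles nearest the present ones, or None.
- telemetry.read_state(): the state.
- eyes.snapshot(name): name is "scene" or "top"; returns a dict with "color" (384x512x3 uint8, red, green, blue), "depth" (384x512 float32, m along the optical axis (not along the pixel's ray), 0 where there is no reading), "camera_matrix" (3x3 intrinsics, pixels), "camera_from_world" (4x4, takes a point from world to camera coordinates). Camera axes: x right, y down, z forward; pixel columns grow to the right and rows downward; lengths in m; the calibration is good to about 2 mm. A picture is of the moment at which its call begins.
A pose or a line that the arm cannot do raises env.MotionError and nothing moves.
- job.job_done(): hands the job in; it is judged then, once.
The state is a dict: "time_s": time; "joint_pos": joint angles; "dq": joint speeds; "effort": joint torques, N m; "position": TCP position; "tcp_rot": TCP orientation; "wrist_force": force on the tool from outside, world axes, zero at the start; "moment": the same for the moment, N m; "grip_width": finger opening in m; "gripper_force": force on a finger pad.
Only numpy, scipy, OpenCV 4.12 (cv2) and the standard library are available. Lean on these libraries where they do the work, as an engineer would, in place of code of your own. Each camera call takes 0.05 s, during which the arm holds its last target. There are 200 camera calls.

## Working session

There is one attempt and no reset: what is moved stays moved. The work goes in short steps, each a Python script; the robot and the scene stay as the last script left them, time stands still between calls to the robot, and variables do not carry over. Pictures are saved under pics/ and viewed, at most 10 in all, crops included, and the job is handed in when it is done.

```bash
mkdir -p pics; python3 - <<'E'
from plant import env,fingers,telemetry,eyes,job
import cv2,numpy as np,pickle
d={}
for n in("scene","top"):
    s=eyes.snapshot(n);d[n]=s
    cv2.imwrite(f"pics/{n}0.png",s["color"][:,:,::-1])
    print(n,np.linalg.inv(s["camera_from_world"]).round(3)[:3].tolist())
pickle.dump(d,open("s0.pkl","wb"))
st=telemetry.read_state();print(st["tcp_rot"],st["time_s"],st["grip_width"])
E
```

```text
scene [[-0.395, 0.807, -0.44, 1.057], [0.919, 0.345, -0.191, 0.235], [-0.002, -0.48, -0.877, 1.108]]
top [[-0.03, -0.996, 0.08, 0.417], [-0.999, 0.031, 0.009, -0.015], [-0.012, -0.08, -0.997, 1.292]]
[ 9.89802571e-01  1.42443622e-01 -1.74473471e-04 -8.09213876e-04] 0.1 0.08783210120742753
```

View pics/top0.png

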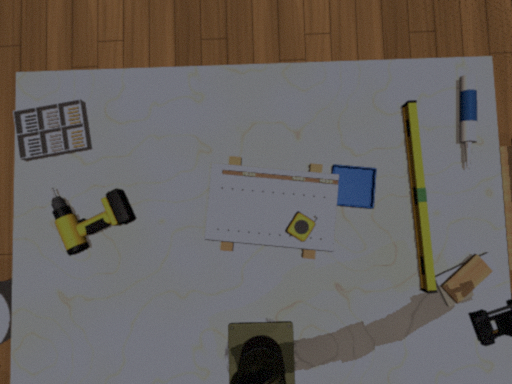

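View pics/scene0.png

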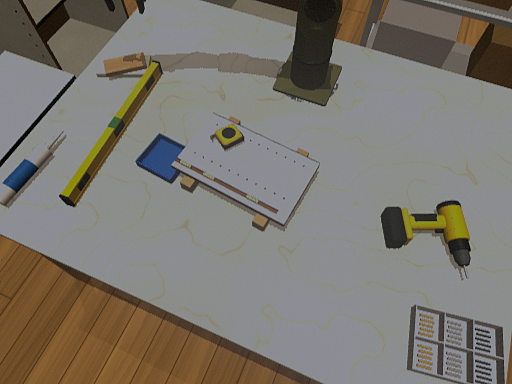

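```bash
cat > h.py <<'E'
import numpy as np
def ray(s,uv,z):
    T=np.linalg.inv(s["camera_from_world"]);uv=np.atleast_2d(uv).astype(float)
    d=np.c_[uv,np.ones(len(uv))]@np.linalg.inv(s["camera_matrix"]).T@T[:3,:3].T
    return T[:3,3]+d*((z-T[2,3])/d[:,2])[:,None]
E
python3 - <<'E'
import pickle,cv2,numpy as np
from h import ray
d=pickle.load(open("s0.pkl","rb"))
for n,(x0,y0,x1,y1) in dict(top=(215,165,345,190),scene=(168,150,300,232)).items():
    s=d[n];c=s["color"]
    hsv=cv2.cvtColor(c,cv2.COLOR_RGB2HSV)
    m=((hsv[...,0]<20)&(hsv[...,1]>60)).astype(np.uint8);M=np.zeros_like(m);M[y0:y1,x0:x1]=m[y0:y1,x0:x1]
    # panel white: depth-based height
    v,u=np.mgrid[:384,:512];z=s["depth"];K=s["camera_matrix"]
    P=np.stack([(u-K[0,2])/K[0,0]*z,(v-K[1,2])/K[1,1]*z,z,np.ones_like(z)],-1)@np.linalg.inv(s["camera_from_world"]).T
    hp=P[...,2];pm=((hp>.046)&(hp<.066)&(P[...,0]>.35)&(P[...,0]<.8)&(abs(P[...,1])<.4)).astype(np.uint8)
    k,l,st,_=cv2.connectedComponentsWithStats(pm);b=1+st[1:,4].argmax()
    pts=P[l==b][:,:2].astype(np.float32);r=cv2.minAreaRect(pts*1000);print(n,"panel",r,cv2.boxPoints(r).round(0).tolist(),np.median(P[l==b][:,2]))
    k,l,st,_=cv2.connectedComponentsWithStats(M,connectivity=8);
    yy,xx=np.nonzero(M);g=ray(s,np.c_[xx,yy],.056);
    print(len(g)); vx,vy,px,py=cv2.fitLine(g[:,:2].astype(np.float32),cv2.DIST_HUBER,0,.001,.001).ravel();
    res=(g[:,:2]-[px,py])@[-vy,vx];t=g[abs(res)<.012][:,1]
    print("groove dir",np.degrees(np.arctan2(vx,vy)),"p",px,py,"y range",t.min(),t.max(), "x at y=0",px-py*vx/vy)
    cr=cv2.resize(c[y0-5:y1+5,x0-5:x1+5],None,fx=5,fy=5,interpolation=cv2.INTER_CUBIC)
    cv2.imwrite(f"pics/{n}_c.png",cr[:,:,::-1])
E
```

```text
top panel ((466.2996826171875, -48.8428955078125), (401.1216125488281, 241.5985565185547), 83.08648681640625) [[322.0, -233.0], [562.0, -262.0], [610.0, 136.0], [371.0, 165.0]] 0.0552776212155528
301
groove dir 5.9250565 p 0.5578841 -0.099877745 y range -0.252819712705481 0.09947242187637699 x at y=0 0.5682496
scene panel ((465.2522277832031, -46.88818359375), (402.3554382324219, 245.18772888183594), 83.14163970947266) [[320.0, -232.0], [563.0, -261.0], [611.0, 138.0], [368.0, 167.0]] 0.05753270026247437
671
groove dir 5.8814936 p 0.58703196 -0.052840993 y range -0.25263771535940965 0.13738278322238884 x at y=0 0.5924753
```

View pics/top_c.png

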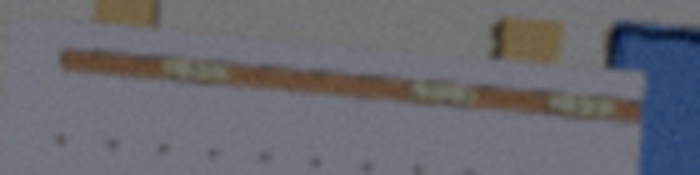

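View pics/scene_c.png

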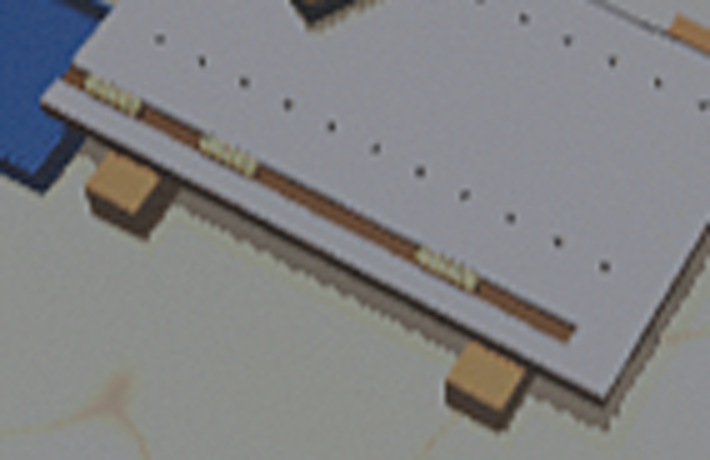

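The top crop shows the groove running from its closed end at full-image pixel (222,172) to its open end at (338,182). In the scene crop it runs from (277,212) to (177,160). The dowels sit at about 23%, 66% and 90% of the way along in both views, and the tray is beyond the open end. I'll convert these pixels to positions, then move to a point above the closed end.

```bash
cat >> h.py <<'E'
from scipy.spatial.transform import Rotation as R
C=np.array([.4658,-.0479]);a=np.radians(-6.9)
ey=np.array([-np.sin(a),np.cos(a)]);ex=np.array([np.cos(a),np.sin(a)])
def gp(y,off=0): return C+(.095+off)*ex+y*ey
# tool z down, tool y (closing line) along the panel's x: wide face pushes
def ori(flip):
    tz=np.array([0,0,-1.]);ty=np.r_[ex,0]*flip;return R.from_matrix(np.c_[np.cross(ty,tz),ty,tz]).as_quat()
E
python3 - <<'E'
import pickle
from h import *
from plant import env,fingers,telemetry,eyes
d=pickle.load(open("s0.pkl","rb"))
f=lambda p,o:(np.array(p)+.5)/5-.5+o
T=[ray(d["top"],f(p,(210,160)),.056)[0,:2] for p in((62,60),(640,108))]
S=[ray(d["scene"],f(p,(163,145)),.056)[0,:2] for p in((572,333),(70,74))]
for q in(T,S):
  q=np.array(q);print(q.round(4).tolist(),np.linalg.norm(q[0]-q[1]),((q-C)@np.c_[ex,ey]).round(4).tolist())
print(gp(.165),gp(-.2))
for fl in(1,-1):
  for y in(.155,-.235): print(fl,y,env.inverse_kinematics([*gp(y),.058],ori(fl)))
E
```

```text
[[0.5797, 0.1025], [0.5382, -0.2578]] 0.3626657590083665 [[0.095, 0.163], [0.097, -0.1997]]
[[0.5786, 0.1055], [0.5359, -0.2511]] 0.3591309234134994 [[0.0936, 0.1658], [0.094, -0.1933]]
[0.57993453 0.10449196] [ 0.53608458 -0.25786447]
1 0.155 [-0.12375967  0.90264317 -0.20381095  1.80652294  0.35939969  0.46870539
 -0.69496853]
1 -0.235 [ 0.5813674   0.92507254 -0.27571064  1.73935809  0.43793182  0.53833133
 -0.0899497 ]
-1 0.155 [-0.5681809   1.00446834  0.60940494  1.83068687 -0.95648375  0.63240491
 -2.61958616]
-1 -0.235 [ 0.2368235   0.95249393  0.34732975  1.75874669 -0.57684722  0.53353175
 -2.30769028]
```

```bash
python3 - <<'E'
from h import *
from plant import env,fingers,telemetry,eyes
import cv2
fingers.move_gripper(0.0)
env.movep([*gp(.150),.22],ori(1))
env.line_to([*gp(.150),.075],velocity=.1)
env.line_to([*gp(.150),.0585],velocity=.03)
s=telemetry.read_state();print(s["time_s"],s["position"],s["wrist_force"],s["grip_width"])
c=eyes.snapshot("scene")["color"][120:260,140:320]
cv2.imwrite("pics/a.png",cv2.resize(c,None,fx=4,fy=4,interpolation=2)[:,:,::-1])
E
```

```text
6.5083 [0.57814962 0.08964749 0.05841556] [-0.29123802 -0.11508479 -0.71618905] 0.0005343166741144434
```

View pics/a.png

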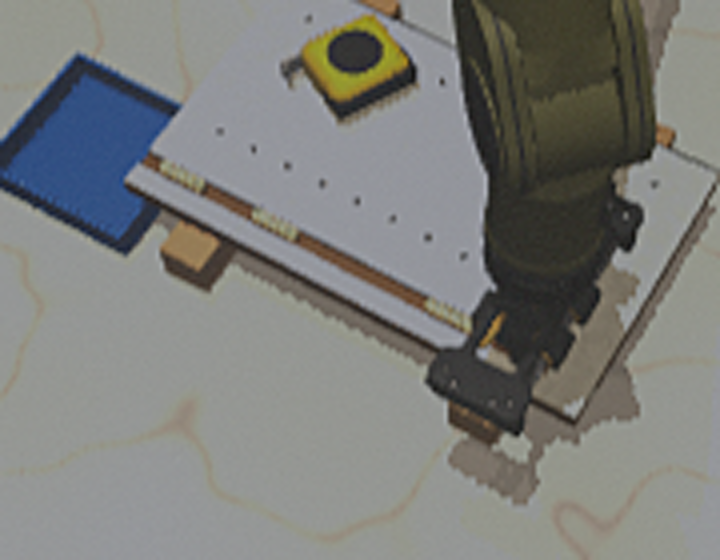

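The fingers are in the groove line behind dowel 1, which is at crop pixel (450,312). The dowels are undisturbed and there is no contact force, so I'll push.

```bash
python3 - <<'E'
from h import *
from plant import env,fingers,telemetry,eyes
import cv2
im=[]
for y,v in((.02,.08),(-.12,.08),(-.222,.05)):
    env.line_to([*gp(y),.058],velocity=v)
    s=telemetry.read_state();print(s["time_s"],s["position"].round(4) if hasattr(s["position"],"round") else s["position"],s["wrist_force"])
    im.append(eyes.snapshot("scene")["color"][110:240,110:290])
env.wait(.3);im.append(eyes.snapshot("scene")["color"][110:240,110:290])
g=np.vstack([np.hstack(im[:2]),np.hstack(im[2:])])
cv2.imwrite("pics/b.png",cv2.resize(g,None,fx=2.2,fy=2.2,interpolation=2)[:,:,::-1])
E
```

```text
8.3333 [ 0.5626 -0.0388  0.058 ] [-0.1634825   0.66915811  0.40322586]
10.2833 [ 0.5458 -0.1779  0.0581] [-0.43101136 -0.10500198  0.07424091]
12.525 [ 0.5335 -0.2794  0.058 ] [-0.89526633 -0.22005865  0.36863385]
```

View pics/b.png

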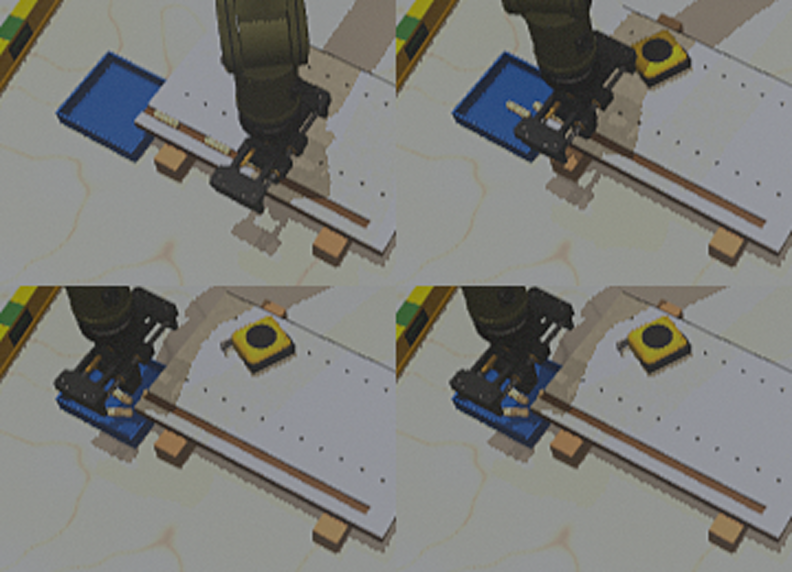

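The groove is empty, and at least two dowels are visible in the tray. I'll lift clear and check the count.

```bash
python3 - <<'E'
from h import *
from plant import env,fingers,telemetry,eyes
import cv2
p=telemetry.read_state()["position"]
env.line_to([p[0],p[1],.22],velocity=.1)
env.line_to([p[0]-.12,p[1]+.2,.26],velocity=.15)
env.wait(.5)
a=eyes.snapshot("scene")["color"][110:240,110:290];b=eyes.snapshot("top")["color"][140:270,205:385]
cv2.imwrite("pics/c.png",cv2.resize(np.vstack([a,b]),None,fx=2.3,fy=2.3,interpolation=2)[:,:,::-1])
print(telemetry.read_state()["time_s"])
E
```

```text
17.0167
```

View pics/c.png

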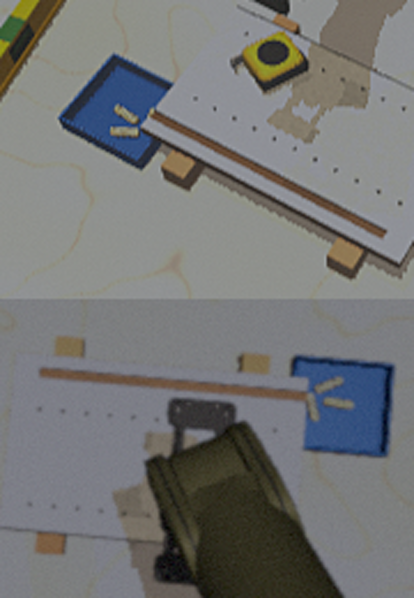

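The top view shows all three dowels in the tray. One is close to the panel's edge at crop pixel (312,406), so I'll check its height before handing in.

```bash
python3 - <<'E'
from h import *
from plant import eyes
import cv2
s=eyes.snapshot("top");z=s["depth"];K=s["camera_matrix"];v,u=np.mgrid[:384,:512]
P=np.stack([(u-K[0,2])/K[0,0]*z,(v-K[1,2])/K[1,1]*z,z,np.ones_like(z)],-1)@np.linalg.inv(s["camera_from_world"]).T
print((P[178:192,334:362,2]*1000).round().astype(int))
c=s["color"].astype(int);print((c[178:192,334:362,0]))
E
```

```text
[[  55   55   53   51   58    4    1    1   14   14   15   13   16   15
    10   13    4    7    2    1    7    2    7    6    2    2    1    1]
 [  56   54   56   55   57    4    3    4   15   15   12   19   12    6
     9    3    8    1    3    2    0    4    3    4    6    4    5    5]
 [  49   51   50   51   -1    6    3    2    9   15   14    6    0    6
     5    2    2    3    3    9    8    3    5    3    5    6    5    1]
 [  50   51   55   49   17   16   11    1    8    6    6    4    0    3
     6    1    4   -1    6    7    4    5    3    2    2    5    8    3]
 [  50   52   54   49   14   17   19   14    1    5    2    3    5   -1
     4    2    2    6    1    3    5    6    8    3   -3    7    3    3]
 [  48   46   46   50   14   15   13   14    4   -1    1    4   15   14
    14   10   14   16   13    3    6    2   -2    2    1    2    1    3]
 [  53   56   57   58   12   12   17   12    0    4    8   -2   17   15
    19   15   19   16   12   14   16   18   17   13   10    4   11    7]
 [  58   55   56   58   10   14   15   12   14   10    1    1   14   16
    17   17  
[... 1869 characters left out ...]
123 126 126 113  80 101 117 112  87  63  49  51  60  68  78  90  96 106
  115 117 113 118 121 120  95  67  50  50]
 [124 128 127 112  84 103 121 116  94  62  48  48  49  47  50  63  66  71
   74  76  78  94  99  99  78  56  42  51]
 [124 125 125 114  83  86 111 116 106  71  55  55  53  55  57  49  54  52
   51  51  56  58  68  68  54  47  53  48]
 [125 125 124 115  72  73 112 116 112  81  60  53  59  52  53  53  53  48
   56  53  49  51  54  55  58  51  51  54]
 [123 128 123 113  71  71 116 121 110  89  61  55  56  54  60  53  53  56
   56  55  53  56  53  55  49  56  49  52]
 [125 125 125 106  64  66 106 117 118  98  64  51  56  49  50  51  55  52
   56  46  55  49  49  47  55  47  52  58]]
```

All three lie flat on the tray floor, with their tops at about 15 mm.

```bash
python3 -c "
from plant import job
print(job.job_done())"
```

```text
the job is handed in; nothing more can be done
None
```

The groove is clear: all three dowels were pushed off its open end and lie flat in the blue tray, with no force over about 1 N in the wrist readings, and the job was handed in at about 17 s.

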